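# Set the bearing play on a trailer hub

### The arm

A 6-joint arm with a two-finger parallel gripper is mounted at the origin on the work surface. World frame = base frame: x ahead of the robot, y to its left, z up, the work surface at z = 0. Lengths are in m, angles in rad, forces in N, time in s.
With the tool pointing down it reaches from about 0.375 to 0.9 m from the base axis. Payload 3.1 kg.
Tool frame: the origin (TCP) lies at the very end of the fingers, on their centre line; the grasp point (between the pads) lies 19 mm behind it; x points along the fingers, y is the direction in which the jaws open and shut, and the axes are right-handed (so a half turn about x gives the same grasp; the last joint's range is limited). The gripper opens to 85 mm and grips with 20 to 120 N. Pads are 22 mm wide; open, the fingers measure 114 mm over their backs; the gripper's body (76 mm by 85 mm) begins 54 mm behind the grasp point. The pads swing forward as they close: fully open they stand 13 mm farther back than shut.
Start: joints at [-1.411, 0.527, 1.433, -0, 1.181, -0.178], TCP at [0.207, -0.59, 0.231] pointing down, gripper open.
Joint ranges: [-3.08, 3.08], [-0.75, 2.2], [0.22, 2.44], [-1.43, 4.57], [0, 2.65], [-2.85, 2.85]. Speed limits (rad/s): [2.79, 2.79, 3.14, 3.14, 3.14, 3.14].

### API

Orientations are given as a rotation vector (axis times angle).
In Python, from bench import manip gives the robot as it stands.
- The arm moves only by the shell command python3 -m jog 'ROWS' [FORCE]. ROWS is JSON, a list that holds one entry, the list of rows, each a list of 5 numbers: the finger opening in cm, from 0 to 8.54, then the shift along the tool's x, y, z in cm, then the turn about the tool's x in rad. A call has exactly 5 rows; each row is the pose to reach, as a shift and turn from the pose commanded when the call began, along the tool's axes at that moment; what a row does not reach only later rows make up. A row lasts 1/10 s, in which the tool goes at most 50 mm and 8.59 degrees, less where a joint would pass 70% of its speed; a pose out of reach is approached as far as the arm can. A call with a gripper value outside its range is refused whole. The fingers move at their own pace and stop on an object; FORCE is the grip in N (left out, the last holds). Time passes only in rows, so rows that repeat a pose let the fingers close, or fill a call up. It gives the time, the measured TCP pose, the force and the opening at its end, in the units of the state.
- manip.sense(): the state, without advancing time (a new reading comes with each control period).
- manip.read_camera(name): name is "side" or "top"; returns the picture (420x560x3 uint8, red, green, blue); there is no depth.
- manip.camera_info(name): a dict with "K" (3x3 intrinsics, pixels), "k1" (the pictures are not rectified: a ray, as slopes to the right and down, at radius r is drawn at 1 + k1 r^2 times it, then the intrinsics apply), "cam_to_world" (4x4, takes a point from camera to world coordinates). Camera axes: x right, y up, looking along -z (the intrinsics and any distortion apply to the point x, -y, -z); pixel columns grow to the right and rows downward; lengths in m; the calibration is good to about 2 mm. A picture is of the moment at which its call begins. camera_info takes no time and is no camera call.
- manip.hand_in(): hands the job in, once; it reports no verdict.
Trained networks look in the newest picture that a camera, given by its name, has taken for a name from the list of things; names that differ only in an ending like _2 or _b are one class to them, and where a whole thing is asked for, a point or a joint stands for the part that bears it (a point fixed in the world has none). Each returns a list of dicts, best first, with "p" (0 to 1); they miss things now and then, are a little off and sometimes report something else, mostly with a low value. They report only what shows in the picture. A call takes as long as a camera call.
- manip.look_for(camera, thing): "rect" ([left, top, width, height] in pixels, round what is visible of it).
- manip.regions_of(camera, thing): "mask" (420x560 bool, what is visible of it) and "rect" ([left, top, width, height] in pixels, round what is visible of it).
- manip.mark_of(camera, thing): "centre" ([row, column] in pixels: a listed point, or the origin of a listed thing).
The state is a dict: "clock": time; "joints": joint angles; "dq": joint speeds; "tau": joint torques, N m; "tool_pos": TCP position; "tcp_rot": TCP orientation; "wrist_force": force on the tool from outside, world axes, zero at the start; "torque": the same for the moment, N m; "opening": finger opening in m.
Only numpy, scipy, OpenCV 4.12 (cv2) and the standard library are available. Lean on these libraries where they do the work, as an engineer would, in place of code of your own. Each camera call takes 0.05 s, during which the arm holds its last target. There are 200 camera calls.

### The job

Set the wheel bearings on the trailer hub standing in the vise: run the slotted spindle nut down its thread (clockwise from above) until it bottoms out, then back it off a quarter turn. Finish holding the nut there between the fingers, still gripped, so that the cotter pin can be put in; leave the tub, the dust cap and the hammer on the bench undisturbed.

Things in the scene. Friction and masses are not known exactly. Their poses are not given: they have to be found in the camera images.
- vise: Blue bench vise, bolted down, 290 mm long over its screw, jaw tops 120 mm above the bench, with a trailer stub axle clamped upright in it. Origin on the bench top, on the axle's axis; z up, x from the screw handle towards the fixed jaw. The axle's 25 mm threaded end (top 260 mm above the bench) sticks up through the nut; its 4.4 mm cotter pin hole runs along y.
- hub_lip (a point): Centre of the top lip of the dark five-stud hub that turns on the axle (if pushed), 238 mm above the bench, the highest part of the hub: outer diameter 61 mm, bore 51 mm. Below it a 68 mm barrel, then 60 mm below the lip a 156 mm flange with five 13 mm studs upright on a 114 mm circle, their tops 22 mm below the lip.
- spindle_nut: Steel slotted hexagon nut, started on the axle's right-hand thread: 38 mm across flats, 44 mm across corners, 25 mm tall, a 6 mm slot in the top middle of each flat. Origin at the centre of its underside; z up; x comes out square through a flat, so flats face every 60 degrees from x. Bottomed, its underside is 6 mm below the hub's lip and 19 mm stand clear above it; it rises 1.8 mm a turn.
- nut_grip (a point): Point on the nut's axis, 17 mm above its underside: the middle of the part that stands clear of the hub's lip, where the fingers take it across two opposite flats from above.
- nut_turn (a joint): Turn of the nut in rad: 0 when bottomed (a hard stop), growing as it is unscrewed (anticlockwise from above). It starts 2.2 to 4.4 off the bottom, turns with 0.06 N m of drag and stays where it is left. At 0 the nut's axes are parallel to the vise's; at a quarter turn (1.57) two slots line up with the cotter pin hole.
- grease_tub: Closed grey grease tub, 88 mm diameter, 90 mm tall, standing on the bench; origin at the centre of its underside. Bystander.
- dust_cap: The hub's steel dust cap, a small domed cap of 57 mm diameter and 31 mm tall on the bench; origin at the centre of its underside. Bystander.
- hammer: Hammer, 260 mm long, lying on the bench beside the vise; origin at the middle of its length, x along the wooden handle to the head. Bystander.

How it is judged:
By the outcome, as a careful person would: the job done as asked, in the order asked, and still so for the second after the job is handed in, while the arm keeps its last pose, push and grip.
It also fails if it takes over 64 s, if anything falls off the work surface, if the arm or the gripper's body presses on something with over 40 N, if the wrist force passes 120 N, or if a joint passes its speed limit or range.

## Working session

There is one attempt and no reset: what is moved stays moved. The work goes in short steps, Python scripts to look and compute and a shell command to move; the robot and the scene stay as the last step left them, time stands still between calls to the robot, and variables do not carry over. Pictures are saved under pics/ and viewed, about 8 in all and at most 12, crops included, and the job is handed in when it is done.

```bash
mkdir -p pics; ls; cat > h.py <<'E'
import numpy as np, cv2
from bench import manip
from scipy.spatial.transform import Rotation as R
def ray(cam,rc):
    i=manip.camera_info(cam);K=np.array(i["K"]);k1=i["k1"];T=np.array(i["cam_to_world"])
    d=np.array([(rc[1]-K[0,2])/K[0,0],(rc[0]-K[1,2])/K[1,1]]);u=d.copy()
    for _ in range(30): u=d/(1+k1*(u@u))
    v=T[:3,:3]@np.array([u[0],-u[1],-1]);return T[:3,3],v/np.linalg.norm(v)
def atz(cam,rc,z):
    o,v=ray(cam,rc);return o+v*(z-o[2])/v[2]
def proj(cam,p):
    i=manip.camera_info(cam);K=np.array(i["K"]);k1=i["k1"];T=np.array(i["cam_to_world"])
    c=T[:3,:3].T@(np.array(p)-T[:3,3]);u=np.array([c[0],-c[1]])/-c[2];u=u*(1+k1*(u@u))
    return np.array([K[1,1]*u[1]+K[1,2],K[0,0]*u[0]+K[0,2]])
def tri(a,ra,b,rb):
    o1,v1=ray(a,ra);o2,v2=ray(b,rb)
    s=np.linalg.lstsq(np.c_[v1,-v2],o2-o1,rcond=None)[0]
    p,q=o1+s[0]*v1,o2+s[1]*v2;return (p+q)/2,np.linalg.norm(p-q)
def st():
    s=manip.sense();print(round(s["clock"],2),"pos",np.round(s["tool_pos"],4),"axes\n",np.round(R.from_rotvec(s["tcp_rot"]).as_matrix(),3),"\nF",np.round(s["wrist_force"],1),"M",np.round(s["torque"],2),"op",round(s["opening"],4),"q",np.round(s["joints"],3))
E
python3 - <<'E'
from h import *
st()
for c in("top","side"):
    im=manip.read_camera(c);cv2.imwrite(f"pics/{c}0.png",im[:,:,::-1])
    print(c,np.round(np.array(manip.camera_info(c)["cam_to_world"])[:3,3],2),np.array(manip.camera_info(c)["K"])[0,0])
    for t in("hub_lip","nut_grip","spindle_nut","vise","grease_tub","hammer","dust_cap"):
        print(t,[(np.round(m["centre"],1),round(m["p"],2)) for m in manip.mark_of(c,t)][:2])
E
```

```text
pics
0.0 pos [ 0.207  -0.589   0.2303] axes
 [[-0.     0.331 -0.943]
 [ 0.002 -0.943 -0.331]
 [-1.    -0.002 -0.   ]] 
F [0.4 1.  0.1] M [-0.04  0.03  0.03] op 0.0852 q [-1.412  0.528  1.434  0.     1.181 -0.179]
top [0.43 0.03 1.5 ] 500.593858336916
hub_lip [(array([226.7, 307.6]), 0.92)]
nut_grip [(array([230.7, 307.2]), 0.42)]
spindle_nut [(array([228.3, 304.4]), 0.63)]
vise []
grease_tub [(array([252.8, 230.3]), 0.79)]
hammer [(array([190.6, 384.2]), 0.58), (array([192.8, 347.7]), 0.42)]
dust_cap [(array([192.5, 348.1]), 0.53)]
side [0.51 0.84 0.94] 460.52001601658486
hub_lip [(array([166.5, 319. ]), 0.56)]
nut_grip [(array([163.8, 317.1]), 0.46)]
spindle_nut [(array([166.6, 315.6]), 0.76)]
vise [(array([234.2, 313.2]), 0.74)]
grease_tub [(array([296.1, 336. ]), 0.84), (array([196.8, 274.7]), 0.58)]
hammer [(array([172.8, 274.7]), 0.55)]
dust_cap []
```

```bash
python3 -c "
import cv2,numpy as np
print(cv2.imread('pics/top0.png').shape)"
```

```text
(420, 560, 3)
```

View pics/top0.png

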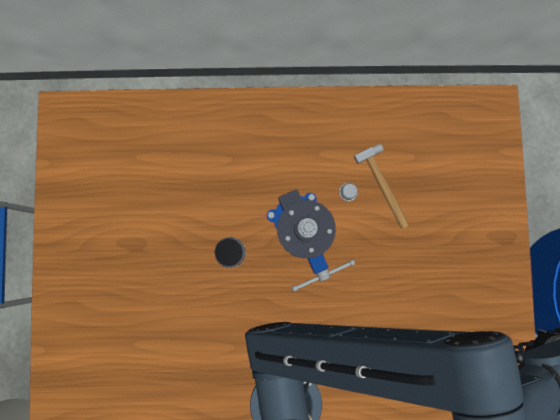

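View pics/side0.png

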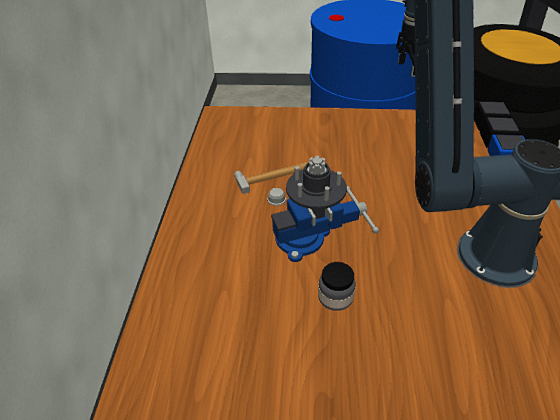

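The top picture shows the hub at about (row 228, col 307), the vise's screw handle at (275, 323) and its fixed jaw at (198, 289). The tub is at (252, 230), the cap at (192, 348), and the hammer lies from (155, 369) to (225, 404). The side picture shows the nut at about (165, 316), unobstructed.

```bash
python3 - <<'E'
from h import *
print("lip tri",tri("top",(226.7,307.6),"side",(166.5,319)))
print("nut tri",tri("top",(229,307),"side",(164,316.5)))
print("lip z.238",atz("top",(226.7,307.6),.238),"grip",atz("top",(230.7,307.2),.255),"nut side",atz("side",(163.8,317.1),.255))
a,b=atz("top",(275,323),.1),atz("top",(198,289),.12)
print("vise yaw deg",np.degrees(np.arctan2(*(b-a)[[1,0]])),a,b)
for n,rc,z in(("tub",(252.8,230.3),.05),("ham",(190,386),.01),("cap",(192,348),.03)): print(n,atz("top",rc,z))
im=cv2.imread("pics/top0.png")[204:252,283:331];A=cv2.resize(im,(560,560),interpolation=cv2.INTER_CUBIC)
im=cv2.imread("pics/side0.png")[145:193,296:316+28];
cv2.imwrite("pics/c1.png",cv2.resize(A,(560,560)))
E
```

```text
lip tri (array([ 0.496851  , -0.05770802,  0.24276031]), np.float64(0.010114083038710727))
nut tri (array([ 0.49696265, -0.05588824,  0.2510264 ]), np.float64(0.002425414931586618))
lip z.238 [ 0.50216866 -0.05837777  0.238     ] grip [ 0.49132291 -0.05594031  0.255     ] nut side [ 0.49677085 -0.05171562  0.255     ]
vise yaw deg 22.893431913851536 [ 0.37521179 -0.10747382  0.1       ] [ 0.58908487 -0.01715919  0.12      ]
tub [0.44155308 0.15248882 0.05      ]
ham [ 0.6206438  -0.31322525  0.01      ]
cap [ 0.614092   -0.19526975  0.03      ]
```

View pics/c1.png

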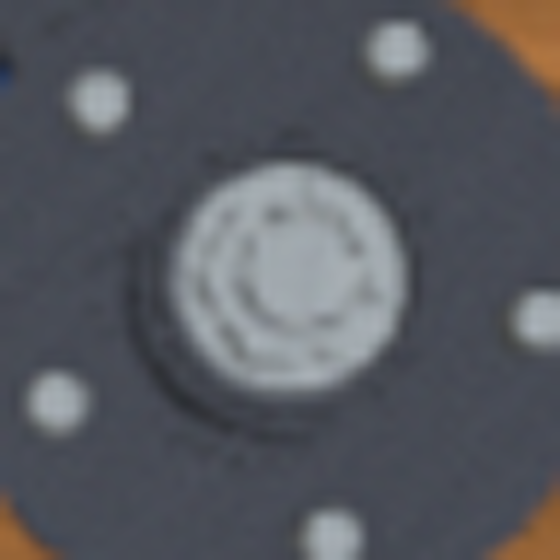

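The crop shows the nut as a bright disc, centred at about (275, 290) of 560, which is full-image (227.6, 307.9). The hexagon's yaw isn't legible by eye, so I'll fit it from averaged frames in both cameras.

```bash
cat > fit.py <<'E'
from h import *
def grab(c,n=6): return np.mean([cv2.cvtColor(manip.read_camera(c),cv2.COLOR_RGB2GRAY).astype(float) for _ in range(n)],0)
def hexmask(cam,cx,cy,yaw,z0,z1,shape,S=8,af=.038,win=None):
    r=af/np.sqrt(3);a=yaw+np.pi/6+np.arange(6)*np.pi/3
    P=np.array([proj(cam,(cx+r*np.cos(t),cy+r*np.sin(t),z)) for z in(z0,z1) for t in a])
    r0,c0,n=win
    q=((P-[r0,c0]+.5)*S)[:,::-1]
    m=np.zeros((n*S,n*S),np.uint8);cv2.fillConvexPoly(m,cv2.convexHull(np.round(q).astype(np.int32)),255)
    return cv2.resize(m,(n,n),interpolation=cv2.INTER_AREA)/255.
def fit(cam,g,c0,z0,z1,n=26):
    rc=proj(cam,(*c0,(z0+z1)/2)).round().astype(int)-n//2;w=(rc[0],rc[1],n);I=g[rc[0]:rc[0]+n,rc[1]:rc[1]+n]
    yy,xx=np.mgrid[:n,:n]-n/2;use=(yy**2+xx**2)<12**2
    from scipy.optimize import minimize
    out=[]
    for yaw in np.radians(np.arange(0,60,5)):
        def cost(p):
            m=hexmask(cam,p[0]/1e3,p[1]/1e3,yaw,z0,z1,None,win=w)[use];A=np.c_[m,1-m]
            s,_,_,_=np.linalg.lstsq(A,I[use],rcond=None);return np.mean((A@s-I[use])**2)
        r=minimize(cost,np.array(c0)*1e3,method="Nelder-Mead",options=dict(initial_simplex=np.array(c0)*1e3+np.array([[0,0],[4,0],[0,4]]),maxiter=50))
        out.append((round(np.degrees(yaw)),round(r.fun,1),*np.round(r.x,1)))
    return out
E
python3 - <<'E'
from fit import *
gs={c:grab(c) for c in("top","side")}
np.savez("g.npz",**gs)
for c in gs:
    print(c);[print(*o) for o in fit(c,gs[c],(.497,-.056),.239,.258)]
rc=proj("side",(.497,-.056,.25)).round().astype(int);rt=proj("top",(.497,-.056,.25)).round().astype(int)
f=lambda g,r:cv2.resize(g[r[0]-16:r[0]+16,r[1]-12:r[1]+13],(400,512),interpolation=cv2.INTER_CUBIC)
a,b=f(gs["top"],rt),f(gs["side"],rc)
s=np.hstack([a,b]);s=np.clip((s-40)*1.2,0,255);print(rt,rc)
cv2.imwrite("pics/c2.png",s)
E
```

```text
topTraceback (most recent call last):
  File "<stdin>", line 5, in <module>
  File "fit.py", line 19, in fit
    r=minimize(cost,np.array(c0)*1e3,method="Nelder-Mead",options=dict(initial_simplex=np.array(c0)*1e3+np.array([[0,0],[4,0],[0,4]]),maxiter=50))
    res = _minimize_neldermead(fun, x0, args, callback, bounds=bounds,
                               **options)
    fsim[j] = func(sim[j])
              ~~~~^^^^^^^^
    fx = function(np.copy(x), *(wrapper_args + args))
  File "fit.py", line 17, in cost
    m=hexmask(cam,p[0]/1e3,p[1]/1e3,yaw,z0,z1,None,win=w)[use];A=np.c_[m,1-m]
      ~~~~~~~^^^^^^^^^^^^^^^^^^^^^^^^^^^^^^^^^^^^^^^^^^^^
  File "fit.py", line 5, in hexmask
    P=np.array([proj(cam,(cx+r*np.cos(t),cy+r*np.sin(t),z)) for z in(z0,z1) for t in a])
                ~~~~^^^^^^^^^^^^^^^^^^^^^^^^^^^^^^^^^^^^^^^
  File "h.py", line 12, in proj
    i=manip.camera_info(cam);K=np.array(i["K"]);k1=i["k1"];T=np.array(i["cam_to_world"])
ValueError: time passes only in moves, steps and waits
```

```bash
sed -i 's/manip.camera_info(cam)/info(cam)/; s/^def ray/import functools\n@functools.cache\ndef info(c): return manip.camera_info(c)\ndef ray/' h.py
cat > run1.py <<'E'
from fit import *
gs=np.load("g.npz")
for c in gs:
    print(c);[print(*o) for o in fit(c,gs[c],(.497,-.056),.239,.258)]
rc=proj("side",(.497,-.056,.25)).round().astype(int);rt=proj("top",(.497,-.056,.25)).round().astype(int)
f=lambda g,r:cv2.resize(g[r[0]-16:r[0]+16,r[1]-12:r[1]+13],(400,512),interpolation=cv2.INTER_CUBIC)
a,b=f(gs["top"],rt),f(gs["side"],rc)
s=np.hstack([a,b]);s=np.clip((s-40)*1.2,0,255);print(rt,rc)
cv2.imwrite("pics/c2.png",s)
E
python3 run1.py
```

```text
top
0 637.9 501.1 -58.9
5 639.7 501.0 -59.1
10 643.7 501.0 -59.1
15 646.3 501.4 -59.1
20 639.7 500.8 -58.3
25 635.9 501.7 -58.5
30 631.0 501.0 -58.4
35 638.3 501.5 -58.5
40 637.5 500.4 -58.7
45 644.3 500.8 -58.5
50 643.8 500.5 -59.1
55 637.7 500.6 -59.2
side
0 1139.4 497.9 -85.6
5 1142.5 498.1 -85.4
10 1149.5 498.8 -84.9
15 1161.5 499.4 -84.9
20 1162.2 499.4 -81.7
25 1161.0 499.2 -80.8
30 1156.7 497.4 -79.3
35 1158.7 497.5 -79.8
40 1163.8 498.1 -82.1
45 1166.1 498.1 -82.4
50 1154.5 497.3 -84.9
55 1140.5 497.2 -85.4
[229 307] [164 317][ WARN:0@2.471] global loadsave.cpp:1063 imwrite_ Unsupported depth image for selected encoder is fallbacked to CV_8U.
```

View pics/c2.png

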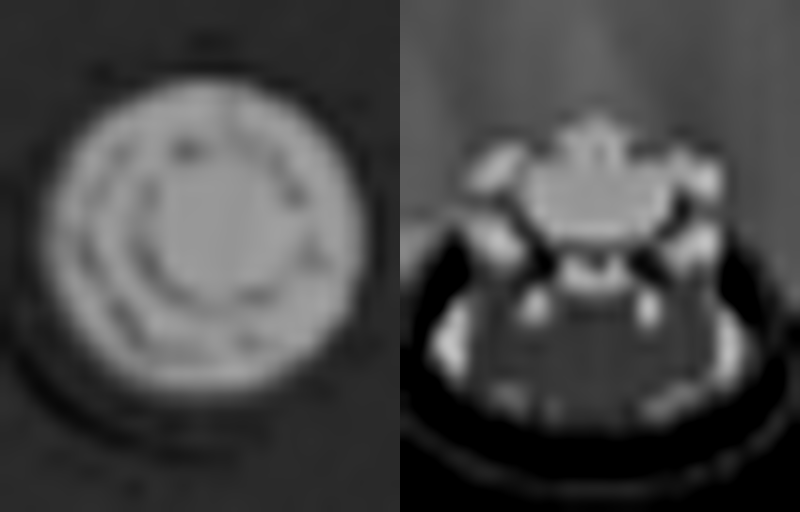

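The averaged crop's right half (side view) shows the castellations clearly. One lug points at the camera (crop (275, 595)), with its neighbours at (240, 490) and (240, 695), so corners lie at about 89.4° and flats at about 0/60/120°. With the vise yaw near 23°, the turn is about 157° or 217°. Gripping across the 120° pair leaves the cotter hole clear in both cases. I'll start the approach and refine the centre alongside it.

```bash
python3 -m jog '[[[8.54,-2,-2,-2,-0.15],[8.54,-5,-4,-5,-0.3],[8.54,-8,-7,-8,-0.45],[8.54,-10,-10,-11,-0.6],[8.54,-12,-13,-15,-0.75]]]'; python3 - <<'E'
from h import *
st()
t,s=(229-16+222/16-.5,307-12+222/16-.5),(164-16+190/16-.5,317-12+197/16-.5)
print(t,s,tri("top",t,"side",s),atz("top",t,.26),atz("side",s,.26))
E
```

```text
clock: 1.9
tool_pos: [0.3038, -0.419, 0.3513]
tcp_rot: [1.552, 0.942, -1.552]
wrist_force: [1.1, -0.3, -0.2]
opening: 0.0851
1.9 pos [ 0.3038 -0.419   0.3513] axes
 [[ 0.     0.888 -0.46 ]
 [-0.001 -0.46  -0.888]
 [-1.     0.001  0.001]] 
F [ 1.1 -0.3 -0.2] M [0.   0.02 0.01] op 0.0851 q [-1.16   0.253  1.534 -0.     1.353 -0.681]
(226.375, 308.375) (159.375, 316.8125) (array([ 0.49965145, -0.05840242,  0.26353388]), np.float64(0.0037482043197250682)) [ 0.50172292 -0.05876619  0.26      ] [ 0.49774116 -0.06285062  0.26      ]
```

```bash
python3 -m jog '[[[8.54,0,0,-4,-0.15],[8.54,0,0,-8,-0.3],[8.54,0,0.2,-12,-0.45],[8.54,0,0.4,-17,-0.6],[8.54,0,0.4,-22,-0.75]]]'; python3 -c "
from h import *
st()"
```

```text
clock: 2.4
tool_pos: [0.41, -0.2259, 0.3502]
tcp_rot: [1.006, 1.325, -1.006]
wrist_force: [0.1, -0.7, 1.0]
opening: 0.0856
2.4 pos [ 0.41   -0.2259  0.3502] axes
 [[ 0.001  0.963  0.269]
 [-0.001  0.269 -0.963]
 [-1.     0.001  0.001]] 
F [ 0.1 -0.7  1. ] M [-0.04  0.01 -0.01] op 0.0856 q [-0.743  0.175  1.642  0.     1.323 -1.015]
```

```bash
python3 -m jog '[[[8.54,0,2.5,-2.5,-0.15],[8.54,0,5.2,-5.4,-0.3],[8.54,0,8,-8.2,-0.45],[8.54,0,10.6,-11,-0.6],[8.54,0,13.1,-13.6,-0.75]]]' ; python3 -m jog '[[[8.54,0,0,0,-0.15],[8.54,0,0,0,-0.3],[8.54,0,0,0,-0.45],[8.54,0,0,0,-0.6],[8.54,0,0,0,-0.75]]]';python3 -m jog '[[[8.54,0,0,0,-0.15],[8.54,0,0,0,-0.3],[8.54,0,0,0,-0.322],[8.54,0,0,0,-0.322],[8.54,0,0,0,-0.322]]]'; python3 -c "
from h import *
st()"
```

```text
clock: 2.9
tool_pos: [0.5003, -0.0598, 0.3501]
tcp_rot: [0.429, 1.527, -0.429]
wrist_force: [0.6, -0.5, -0.2]
opening: 0.0855
clock: 3.4
tool_pos: [0.4997, -0.0615, 0.35]
tcp_rot: [-0.159, 1.565, 0.159]
wrist_force: [0.4, -0.6, -0.3]
opening: 0.0855
clock: 3.9
tool_pos: [0.4998, -0.0616, 0.3499]
tcp_rot: [-0.405, 1.533, 0.404]
wrist_force: [-0.6, 0.4, -0.1]
opening: 0.0852
3.9 pos [ 0.4998 -0.0616  0.3499] axes
 [[ 0.    -0.493  0.87 ]
 [ 0.     0.87   0.493]
 [-1.    -0.     0.   ]] 
F [-0.6  0.4 -0.1] M [-0.03 -0.01 -0.05] op 0.0852 q [-0.345  0.232  1.567  0.     1.342 -2.432]
```

```bash
python3 -m jog '[[[8.54,2.5,0.2,0.1,0],[8.54,5,0.2,0.1,0],[8.54,7.5,0.2,0.1,0],[7.5,9.5,0.2,0.1,0],[6,9.5,0.2,0.1,0]]]' 20; python3 -m jog '[[[5.5,0,0,0,0],[5.5,0,0,0,0],[5.5,0,0,0,0],[5.5,0,0,0,0],[5.5,0,0,0,0]]]'; python3 - <<'E'
from h import *
st()
r=[]
for c in("side","top"):
    im=manip.read_camera(c)[:,:,::-1];p=proj(c,(.5,-.06,.25)).round().astype(int)
    r.append(cv2.resize(im[p[0]-30:p[0]+30,p[1]-20:p[1]+20],(400,600),interpolation=cv2.INTER_CUBIC))
cv2.imwrite("pics/c3.png",np.hstack(r))
E
```

```text
clock: 4.4
tool_pos: [0.4977, -0.0587, 0.2524]
tcp_rot: [-0.402, 1.538, 0.408]
wrist_force: [-0.8, 0.3, -0.8]
opening: 0.0621
clock: 4.9
tool_pos: [0.4999, -0.0594, 0.2555]
tcp_rot: [-0.407, 1.531, 0.405]
wrist_force: [0.2, 1.0, -0.1]
opening: 0.055
4.9 pos [ 0.4999 -0.0594  0.2555] axes
 [[ 0.001 -0.495  0.869]
 [-0.     0.869  0.495]
 [-1.    -0.001  0.001]] 
F [ 0.2  1.  -0.1] M [ 0.04 -0.    0.01] op 0.055 q [-0.341  0.333  1.704 -0.     1.104 -2.43 ]
```

View pics/c3.png

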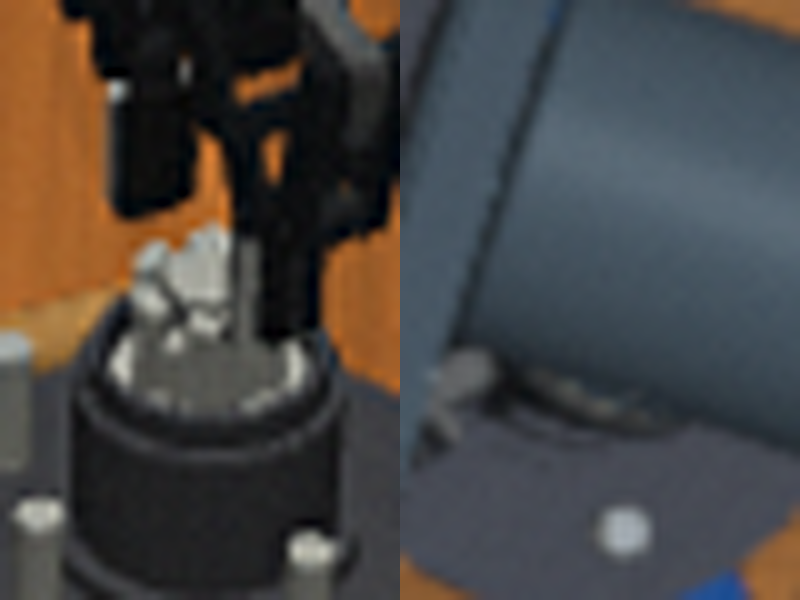

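The side crop shows the fingers straddling the nut: the near finger's tip is at crop (335, 285) and the far one at (210, 150). The wrist forces are about zero. Next I'll lower and close lightly.

```bash
python3 -m jog '[[[5.5,0.4,0,0,0],[5.5,0.8,0,0,0],[5.5,1.2,0,0,0],[5.5,1.2,0,0,0],[5.5,1.2,0,0,0]]]' 20;  python3 -m jog '[[[3.4,0,0,0,0],[3.4,0,0,0,0],[3.4,0,0,0,0],[3.4,0,0,0,0],[3.4,0,0,0,0]]]' 20; python3 -c "
from h import *
st()"
```

```text
clock: 5.5
tool_pos: [0.4996, -0.0593, 0.2426]
tcp_rot: [-0.406, 1.533, 0.406]
wrist_force: [0.7, 0.1, -0.1]
opening: 0.0548
clock: 6.0
tool_pos: [0.4998, -0.0593, 0.2431]
tcp_rot: [-0.406, 1.532, 0.406]
wrist_force: [0.0, -0.1, 1.4]
opening: 0.0373
6.0 pos [ 0.4998 -0.0593  0.2431] axes
 [[ 0.    -0.495  0.869]
 [-0.     0.869  0.495]
 [-1.    -0.     0.   ]] 
F [ 0.  -0.1  1.4] M [0.1  0.08 0.06] op 0.0373 q [-0.341  0.349  1.719  0.     1.073 -2.43 ]
```

```bash
python3 -m jog '[[[4.8,0,0,0,0],[4.8,0,0,0,0],[4.8,0.2,0,0,0],[4.8,0.4,0,0,0],[4.8,0.4,0,0,0]]]' 20;  python3 -m jog '[[[3.4,0,0,0,0],[3.4,0,0,0,0],[3.4,0,0,0,0],[3.4,0,0,0,0],[3.4,0,0,0,0]]]' 60; python3 -c "
from h import *
st()"
```

```text
clock: 6.5
tool_pos: [0.4994, -0.0593, 0.2384]
tcp_rot: [-0.406, 1.533, 0.407]
wrist_force: [0.3, -0.2, -0.4]
opening: 0.0478
clock: 7.0
tool_pos: [0.4996, -0.0594, 0.239]
tcp_rot: [-0.406, 1.532, 0.406]
wrist_force: [-0.5, -0.4, 1.0]
opening: 0.0367
7.0 pos [ 0.4996 -0.0594  0.239 ] axes
 [[-0.    -0.495  0.869]
 [-0.     0.869  0.495]
 [-1.    -0.    -0.   ]] 
F [-0.5 -0.4  1. ] M [-0.05  0.17  0.08] op 0.0367 q [-0.341  0.354  1.724 -0.     1.063 -2.43 ]
```

Gripped on the flats with no side load. Now I'll run it down, following the 1.8 mm pitch.

```bash
python3 -m jog '[[[3.4,0,0,0,0.14],[3.4,0.01,0,0,0.28],[3.4,0.01,0,0,0.42],[3.4,0.02,0,0,0.56],[3.4,0.02,0,0,0.7]]]'; python3 -c "
from h import *
st()"; python3 -m jog '[[[3.4,0,0,0,0.14],[3.4,0.01,0,0,0.28],[3.4,0.01,0,0,0.42],[3.4,0.02,0,0,0.56],[3.4,0.02,0,0,0.7]]]';  python3 -c "
from h import *
st()"
```

```text
clock: 7.5
tool_pos: [0.4996, -0.0595, 0.2388]
tcp_rot: [0.147, 1.566, -0.147]
wrist_force: [-1.3, -0.3, 1.6]
opening: 0.0363
7.5 pos [ 0.4996 -0.0595  0.2388] axes
 [[-0.     0.186  0.983]
 [-0.001  0.983 -0.186]
 [-1.    -0.001  0.   ]] 
F [-1.3 -0.3  1.6] M [-0.05  0.21  0.1 ] op 0.0363 q [-3.410e-01  3.540e-01  1.724e+00 -1.000e-03  1.063e+00 -1.724e+00]
clock: 8.0
tool_pos: [0.4995, -0.0597, 0.2386]
tcp_rot: [0.692, 1.457, -0.693]
wrist_force: [-1.7, -0.7, 1.4]
opening: 0.0366
8.0 pos [ 0.4995 -0.0597  0.2386] axes
 [[-0.     0.775  0.632]
 [-0.001  0.632 -0.775]
 [-1.    -0.001  0.   ]] 
F [-1.7 -0.7  1.4] M [-0.16  0.17  0.02] op 0.0366 q [-3.410e-01  3.550e-01  1.725e+00 -1.000e-03  1.062e+00 -1.024e+00]
```

```bash
python3 -m jog '[[[3.4,0,0,0,0.14],[3.4,0.01,0,0,0.28],[3.4,0.01,0,0,0.42],[3.4,0.02,0,0,0.56],[3.4,0.02,0,0,0.7]]]'; python3 -m jog '[[[3.4,0,0,0,0.08],[3.4,0,0,0,0.16],[3.4,0.01,0,0,0.24],[3.4,0.01,0,0,0.32],[3.4,0.01,0,0,0.4]]]';  python3 -c "
from h import *
st()";python3 -m jog '[[[3.4,0,0,0,0.05],[3.4,0,0,0,0.1],[3.4,0,0,0,0.15],[3.4,0.01,0,0,0.2],[3.4,0.01,0,0,0.2]]]';  python3 -c "
from h import *
st()"
```

```text
clock: 8.5
tool_pos: [0.4994, -0.0598, 0.2384]
tcp_rot: [1.22, 1.201, -1.222]
wrist_force: [-1.4, -0.2, 2.3]
opening: 0.0365
clock: 9.0
tool_pos: [0.4993, -0.0598, 0.2383]
tcp_rot: [1.506, 0.984, -1.508]
wrist_force: [-1.1, -0.7, 2.7]
opening: 0.0367
9.0 pos [ 0.4993 -0.0598  0.2383] axes
 [[-0.001  0.916 -0.402]
 [-0.001 -0.402 -0.916]
 [-1.    -0.     0.001]] 
F [-1.1 -0.7  2.7] M [-0.19  0.28 -0.  ] op 0.0367 q [-3.410e-01  3.550e-01  1.725e+00 -1.000e-03  1.062e+00  7.400e-02]
clock: 9.5
tool_pos: [0.4992, -0.0597, 0.2382]
tcp_rot: [1.642, 0.855, -1.644]
wrist_force: [-2.7, -1.3, 3.0]
opening: 0.0366
9.5 pos [ 0.4992 -0.0597  0.2382] axes
 [[-0.001  0.819 -0.574]
 [-0.001 -0.574 -0.819]
 [-1.    -0.     0.001]] 
F [-2.7 -1.3  3. ] M [-0.33  0.35 -0.05] op 0.0366 q [-3.410e-01  3.550e-01  1.725e+00 -1.000e-03  1.062e+00  2.710e-01]
```

```bash
for i in 1; do python3 -m jog '[[[3.4,0,0,0,0.03],[3.4,0,0,0,0.06],[3.4,0,0,0,0.09],[3.4,0,0,0,0.12],[3.4,0,0,0,0.12]]]';  python3 -c "
from h import *
st()"; done; python3 -m jog '[[[3.4,0,0,0,0.03],[3.4,0,0,0,0.06],[3.4,0.01,0,0,0.09],[3.4,0.01,0,0,0.12],[3.4,0.01,0,0,0.12]]]';  python3 -c "
from h import *
st()"
```

```text
clock: 10.0
tool_pos: [0.4994, -0.0595, 0.2382]
tcp_rot: [1.716, 0.774, -1.72]
wrist_force: [-1.5, -1.0, 3.2]
opening: 0.0366
10.0 pos [ 0.4994 -0.0595  0.2382] axes
 [[-0.001  0.75  -0.661]
 [-0.002 -0.661 -0.75 ]
 [-1.     0.001  0.002]] 
F [-1.5 -1.   3.2] M [-0.08  0.34  2.  ] op 0.0366 q [-0.34   0.355  1.725 -0.003  1.062  0.384]
clock: 10.5
tool_pos: [0.499, -0.0599, 0.2385]
tcp_rot: [1.793, 0.683, -1.798]
wrist_force: [-4.1, -1.5, 6.5]
opening: 0.0367
10.5 pos [ 0.499  -0.0599  0.2385] axes
 [[-0.002  0.667 -0.745]
 [-0.004 -0.745 -0.667]
 [-1.     0.001  0.004]] 
F [-4.1 -1.5  6.5] M [-0.13  0.5   3.11] op 0.0367 q [-0.34   0.354  1.725 -0.004  1.062  0.503]
```

The moment jumped to 2 and then 3.1 N m, so the nut has bottomed and the fingers have wound past it. I'll release, go back to about −37°, regrip and find the stop with a light touch.

```bash
python3 -m jog '[[[4.4,0,0,0,0],[4.4,0,0,0,0],[4.4,0,0,0,-0.07],[4.4,0,0,0,-0.14],[4.4,0,0,0,-0.21]]]' 20;python3 -c "
from h import *
st()"; python3 -m jog '[[[3.4,0,0,0,0],[3.4,0,0,0,0],[3.4,0,0,0,0],[3.4,0,0,0,0],[3.4,0,0,0,0]]]' 60;  python3 -c "
from h import *
st()"
```

```text
clock: 11.0
tool_pos: [0.5002, -0.0591, 0.2378]
tcp_rot: [1.666, 0.835, -1.662]
wrist_force: [0.6, -0.3, 0.1]
opening: 0.0441
11.0 pos [ 0.5002 -0.0591  0.2378] axes
 [[ 0.001  0.801 -0.598]
 [ 0.001 -0.598 -0.801]
 [-1.     0.    -0.002]] 
F [ 0.6 -0.3  0.1] M [ 0.05 -0.07 -0.02] op 0.0441 q [-0.341  0.356  1.725  0.002  1.06   0.299]
clock: 11.5
tool_pos: [0.4998, -0.059, 0.2382]
tcp_rot: [1.665, 0.834, -1.664]
wrist_force: [-1.0, 3.0, 4.0]
opening: 0.0367
11.5 pos [ 0.4998 -0.059   0.2382] axes
 [[ 0.001  0.801 -0.599]
 [ 0.001 -0.599 -0.801]
 [-1.    -0.    -0.001]] 
F [-1.  3.  4.] M [ 0.48  0.14 -0.  ] op 0.0367 q [-3.400e-01  3.550e-01  1.725e+00  1.000e-03  1.061e+00  3.010e-01]
```

```bash
python3 -m jog '[[[3.4,0,0,0,0.01],[3.4,0,0,0,0.02],[3.4,0,0,0,0.02],[3.4,0,0,0,0.02],[3.4,0,0,0,0.02]]]';  python3 -c "
from h import *
st()";python3 -m jog '[[[3.4,0,0,0,0.01],[3.4,0,0,0,0.02],[3.4,0,0,0,0.02],[3.4,0,0,0,0.02],[3.4,0,0,0,0.02]]]';  python3 -c "
from h import *
st()"
```

```text
clock: 12.0
tool_pos: [0.4998, -0.059, 0.2382]
tcp_rot: [1.676, 0.822, -1.676]
wrist_force: [-0.4, 4.1, 4.9]
opening: 0.0367
12.0 pos [ 0.4998 -0.059   0.2382] axes
 [[ 0.     0.79  -0.613]
 [ 0.    -0.613 -0.79 ]
 [-1.     0.    -0.   ]] 
F [-0.4  4.1  4.9] M [0.69 0.06 0.77] op 0.0367 q [-0.34   0.355  1.725  0.     1.061  0.319]
clock: 12.5
tool_pos: [0.4997, -0.0592, 0.2382]
tcp_rot: [1.688, 0.808, -1.688]
wrist_force: [-0.1, 3.7, 5.0]
opening: 0.0368
12.5 pos [ 0.4997 -0.0592  0.2382] axes
 [[-0.     0.779 -0.627]
 [-0.001 -0.627 -0.779]
 [-1.     0.     0.001]] 
F [-0.1  3.7  5. ] M [0.63 0.15 1.16] op 0.0368 q [-3.400e-01  3.550e-01  1.725e+00 -1.000e-03  1.061e+00  3.380e-01]
```

The stop is found: moment 0 at q6 = 0.301 (jaw azimuth −36.8°, i.e. vise yaw 23° − 60°), rising straight away beyond that. I'll regrip square there, then back off a quarter turn.

```bash
python3 -m jog '[[[4.4,0,0,0,0],[4.4,0,0,0,0],[4.4,0,0,0,-0.01],[4.4,0,0,0,-0.03],[4.4,0,0,0,-0.037]]]' 20; python3 -m jog '[[[3.4,0,0,0,0],[3.4,0,0,0,0],[3.4,0,0,0,0],[3.4,0,0,0,0],[3.4,0,0,0,0]]]' 60;  python3 -c "
from h import *
st()"; python3 -m jog '[[[3.4,0,0,0,-0.12],[3.4,-0.01,0,0,-0.24],[3.4,-0.01,0,0,-0.36],[3.4,-0.02,0,0,-0.48],[3.4,-0.02,0,0,-0.6]]]';  python3 -c "
from h import *
st()"
```

```text
clock: 13.0
tool_pos: [0.4997, -0.0596, 0.2378]
tcp_rot: [1.665, 0.833, -1.666]
wrist_force: [0.5, -0.5, 0.8]
opening: 0.0441
clock: 13.5
tool_pos: [0.4995, -0.0594, 0.2382]
tcp_rot: [1.665, 0.832, -1.666]
wrist_force: [-2.3, -0.1, 4.2]
opening: 0.0365
13.5 pos [ 0.4995 -0.0594  0.2382] axes
 [[-0.   0.8 -0.6]
 [-0.  -0.6 -0.8]
 [-1.  -0.   0. ]] 
F [-2.3 -0.1  4.2] M [ 0.    0.44 -0.04] op 0.0365 q [-0.341  0.355  1.725 -0.     1.062  0.303]
clock: 14.0
tool_pos: [0.4994, -0.0593, 0.2384]
tcp_rot: [1.238, 1.191, -1.238]
wrist_force: [-2.9, -1.0, 4.9]
opening: 0.0367
14.0 pos [ 0.4994 -0.0593  0.2384] axes
 [[-0.     0.999 -0.039]
 [-0.    -0.039 -0.999]
 [-1.    -0.     0.   ]] 
F [-2.9 -1.   4.9] M [-0.03  0.41  0.  ] op 0.0367 q [-0.341  0.355  1.725 -0.     1.062 -0.301]
```

```bash
python3 -m jog '[[[3.4,0,0,0,-0.12],[3.4,-0.01,0,0,-0.24],[3.4,-0.01,0,0,-0.36],[3.4,-0.02,0,0,-0.48],[3.4,-0.02,0,0,-0.6]]]'; python3 -m jog '[[[3.4,0,0,0,-0.12],[3.4,0,0,0,-0.22],[3.4,-0.01,0,0,-0.3],[3.4,-0.01,0,0,-0.35],[3.4,-0.01,0,0,-0.368]]]'; python3 -m jog '[[[3.4,0,0,0,0],[3.4,0,0,0,0],[3.4,0,0,0,0],[3.4,0,0,0,0],[3.4,0,0,0,0]]]'; python3 - <<'E'
from h import *
st()
m=R.from_rotvec(manip.sense()["tcp_rot"]).as_matrix();print(np.degrees(np.arctan2(m[1,1],m[0,1])))
r=[]
for c in("side","top"):
    im=manip.read_camera(c)[:,:,::-1]
    if c=="side":
        p=proj(c,(.5,-.06,.25)).round().astype(int);r.append(cv2.resize(im[p[0]-30:p[0]+30,p[1]-20:p[1]+20],(400,600),interpolation=cv2.INTER_CUBIC))
    else: r.append(cv2.resize(im[130:310,190:440],(400,288)));r[-1]=np.vstack([r[-1],np.zeros((312,400,3),np.uint8)])
cv2.imwrite("pics/c4.png",np.hstack(r))
E
```

```text
clock: 14.5
tool_pos: [0.4993, -0.0594, 0.2386]
tcp_rot: [0.787, 1.424, -0.787]
wrist_force: [-2.4, 0.1, 4.9]
opening: 0.0368
clock: 15.0
tool_pos: [0.4992, -0.0594, 0.2386]
tcp_rot: [0.505, 1.512, -0.506]
wrist_force: [-3.9, -1.6, 5.1]
opening: 0.0364
clock: 15.5
tool_pos: [0.4993, -0.0594, 0.2386]
tcp_rot: [0.506, 1.512, -0.507]
wrist_force: [-3.1, -1.5, 5.5]
opening: 0.0367
15.5 pos [ 0.4993 -0.0594  0.2386] axes
 [[-0.001  0.603  0.798]
 [-0.     0.798 -0.603]
 [-1.    -0.001 -0.001]] 
F [-3.1 -1.5  5.5] M [-0.03  0.52  0.08] op 0.0367 q [-3.410e-01  3.540e-01  1.725e+00 -1.000e-03  1.063e+00 -1.264e+00]
52.94134943616527
```

View pics/c4.png

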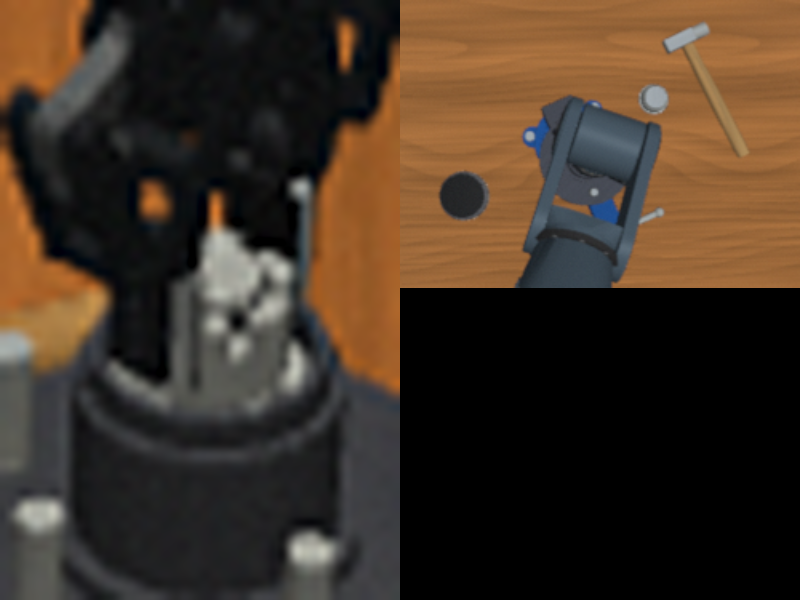

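The side crop shows the nut held, with an open slot facing along the vise's y at crop (320, 237), clear of the fingers. The top crop shows the tub, cap and hammer where they were. The measured back-off is 89.8°, so I'm handing in.

```bash
python3 -c "
from h import *
print(manip.hand_in())"
```

```text
the job is handed in; nothing more can be done
None
```

The nut was run down until it bottomed, then backed off a quarter turn, and it is still gripped at about 60 N. I handed the job in at about 15.6 s of the 64 s allowed.

- **Bottoming:** The moment about the nut's axis jumped to 2 and then 3.1 N m at the stop. The fingers wound about 0.2 rad past it before I stopped. I released, regripped and found the stop again more gently. The jaw axis there was at −36.8°, which matches my vise yaw estimate of about 23° less 60°.
- **Back-off:** The gripper turned 89.8° from the stop by the measured pose. I gripped a pair of flats that leaves the cotter pin hole free, and the last side picture shows an open slot facing along it.
- **Last checks:** The finger opening was 36.7 mm, a little under the 38 mm across flats. I put this down to pad compression and sensor offset. The wrist force was about 6.5 N, and by eye the tub, cap and hammer had not moved.
- **Not confirmed:** The slots lining up with the pin hole rests mainly on the gripper's angle and that picture. The pictures are too coarse to show the alignment to a degree.

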